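Flip the courier tags of the sample bins

TASK

Look into the four blue sample bins and, pushing gently with a fingertip, tip over the hinged tags on the board that are wrong, so that in the end the full bins (four jars) show their green face up and the bins with jars missing show red. Each tag belongs to the bin right behind it in its column and must lean all the way over; leave the bins, cups and everything else standing where they are.

Things in the scene. Friction and masses are not known exactly. Their poses are not given: they have to be found in the camera images.
- board: White status board lying fixed on the table, 320 x 470 x 8 mm thick. Origin on its underside below the middle of the row of tags; its x axis points away from the tags towards the bins, its y axis runs along the row of tags, z is up. It reaches from x = -75 to x = +245 mm and y = -235 to +235 mm. Four columns at y = -168, -56, 56 and 168 mm, parted by thin grey lines; each column has one tag (at x = 0) and, behind it, one bin (at about x = 160 mm).
- holder_a: Grey fixed holder of tag a on the board: foot 50 x 82 x 8 mm with two 6 mm thick ears at y = -37 and +37 mm, 36 mm tall. Origin at the middle of its underside (8 mm above the table, on the board). Its axes are parallel to the board's: x towards the bin of its column, y along the hinge. Any holder may stand in any column; tag and bin in the same column (same y in the holder's frame, within 20 mm) belong together.
- tag_a (a joint): Hinge of tag a, a 5 mm thick swinging plate 60 mm wide that reaches 59 mm from its hinge line, one face green and the other red. 0 = standing upright; +1.0 rad (stop) = leaning over towards the bins, green face up; -1.0 rad (stop) = leaning over away from the bins (to the robot's side), red face up. Light (30 g) and free: once pushed clearly past upright it falls to the other stop by its own weight.
- tag_a_hinge (a point): Middle of the hinge line of tag a, 32 mm above the underside of its holder, 40 mm above the table. A polished, slippery steel bar, 8 mm thick and 60 mm long, runs along the free edge of the tag, its axis 55 mm from the hinge line: at the stops it is 70 mm above the table and 46 mm to one side of the hinge; upright it is 95 mm above the table. Pushed sideways from outside, the bar must rise along the finger as the tag stands up.
- holder_b: Grey fixed holder of tag b on the board: foot 50 x 82 x 8 mm with two 6 mm thick ears at y = -37 and +37 mm, 36 mm tall. Origin at the middle of its underside (8 mm above the table, on the board). Its axes are parallel to the board's: x towards the bin of its column, y along the hinge. Any holder may stand in any column; tag and bin in the same column (same y in the holder's frame, within 20 mm) belong together.
- tag_b (a joint): Hinge of tag b, a 5 mm thick swinging plate 60 mm wide that reaches 59 mm from its hinge line, one face green and the other red. 0 = standing upright; +1.0 rad (stop) = leaning over towards the bins, green face up; -1.0 rad (stop) = leaning over away from the bins (to the robot's side), red face up. Light (30 g) and free: once pushed clearly past upright it falls to the other stop by its own weight.
- tag_b_hinge (a point): Middle of the hinge line of tag b, 32 mm above the underside of its holder, 40 mm above the table. A polished, slippery steel bar, 8 mm thick and 60 mm long, runs along the free edge of the tag, its axis 55 mm from the hinge line: at the stops it is 70 mm above the table and 46 mm to one side of the hinge; upright it is 95 mm above the table. Pushed sideways from outside, the bar must rise along the finger as the tag stands up.
- holder_c: Grey fixed holder of tag c on the board: foot 50 x 82 x 8 mm with two 6 mm thick ears at y = -37 and +37 mm, 36 mm tall. Origin at the middle of its underside (8 mm above the table, on the board). Its axes are parallel to the board's: x towards the bin of its column, y along the hinge. Any holder may stand in any column; tag and bin in the same column (same y in the holder's frame, within 20 mm) belong together.
- tag_c (a joint): Hinge of tag c, a 5 mm thick swinging plate 60 mm wide that reaches 59 mm from its hinge line, one face green and the other red. 0 = standing upright; +1.0 rad (stop) = leaning over towards the bins, green face up; -1.0 rad (stop) = leaning over away from the bins (to the robot's side), red face up. Light (30 g) and free: once pushed clearly past upright it falls to the other stop by its own weight.
- tag_c_hinge (a point): Middle of the hinge line of tag c, 32 mm above the underside of its holder, 40 mm above the table. A polished, slippery steel bar, 8 mm thick and 60 mm long, runs along the free edge of the tag, its axis 55 mm from the hinge line: at the stops it is 70 mm above the table and 46 mm to one side of the hinge; upright it is 95 mm above the table. Pushed sideways from outside, the bar must rise along the finger as the tag stands up.
- holder_d: Grey fixed holder of tag d on the board: foot 50 x 82 x 8 mm with two 6 mm thick ears at y = -37 and +37 mm, 36 mm tall. Origin at the middle of its underside (8 mm above the table, on the board). Its axes are parallel to the board's: x towards the bin of its column, y along the hinge. Any holder may stand in any column; tag and bin in the same column (same y in the holder's frame, within 20 mm) belong together.
- tag_d (a joint): Hinge of tag d, a 5 mm thick swinging plate 60 mm wide that reaches 59 mm from its hinge line, one face green and the other red. 0 = standing upright; +1.0 rad (stop) = leaning over towards the bins, green face up; -1.0 rad (stop) = leaning over away from the bins (to the robot's side), red face up. Light (30 g) and free: once pushed clearly past upright it falls to the other stop by its own weight.
- tag_d_hinge (a point): Middle of the hinge line of tag d, 32 mm above the underside of its holder, 40 mm above the table. A polished, slippery steel bar, 8 mm thick and 60 mm long, runs along the free edge of the tag, its axis 55 mm from the hinge line: at the stops it is 70 mm above the table and 46 mm to one side of the hinge; upright it is 95 mm above the table. Pushed sideways from outside, the bar must rise along the finger as the tag stands up.
- bin_a: Loose open blue bin, 92 x 92 mm, walls 36 mm high; it is full: four red-lidded white jars, two by two. A bin has four places; jars are 36 mm wide and their tops stand 55 mm above the bin's underside. Origin at the middle of its underside, on the board.
- bin_b: Loose open blue bin, 92 x 92 mm, walls 36 mm high; it is full: four red-lidded white jars, two by two. A bin has four places; jars are 36 mm wide and their tops stand 55 mm above the bin's underside. Origin at the middle of its underside, on the board.
- bin_c: Loose open blue bin, 92 x 92 mm, walls 36 mm high; it is not full: only two jars, two places free. A bin has four places; jars are 36 mm wide and their tops stand 55 mm above the bin's underside. Origin at the middle of its underside, on the board.
- bin_d: Loose open blue bin, 92 x 92 mm, walls 36 mm high; it is empty. A bin has four places; jars are 36 mm wide and their tops stand 55 mm above the bin's underside. Origin at the middle of its underside, on the board.
- cup_1: Bystander: capped amber specimen cup, 62 mm across, 68 mm tall, standing in front of the board on the robot's side. Origin at the middle of its underside.
- cup_2: Bystander: capped yellow specimen cup, 62 mm across, 68 mm tall. Origin at the middle of its underside.
- open_cup: Bystander: empty white open cup, 62 mm across, 66 mm tall. Origin at the middle of its underside.
- cassette: Bystander: white test cassette with an orange end, 70 x 24 x 10 mm, lying in front of the board on the robot's side. Origin at the middle of its underside.
- kit_box: Bystander: orange kit box, 75 x 50 x 45 mm. Origin at the middle of its underside.
- gel: Bystander: clear gel bottle, 54 mm across, 140 mm tall. Origin at the middle of its underside.

How it is judged:
By the outcome, as a careful person would: the job done as asked, in the order asked, and still so for the second after the job is handed in, with the robot touching nothing.
It also fails if it takes over 58 s, if anything falls off the work surface, if the arm or the gripper's body presses on something with over 40 N, if the wrist force passes 120 N, or if a joint passes its speed limit or range.

ROBOT

A 6-joint arm with a two-finger parallel gripper is mounted at the origin on the work surface. World frame = base frame: x ahead of the robot, y to its left, z up, the work surface at z = 0. Lengths are in mm, angles in rad, forces in N, time in s.
With the tool pointing down it reaches from about 300 to 775 mm from the base axis. Payload 14.6 kg.
Tool frame: the origin (TCP) lies between the finger pads; the fingertips stand 19 mm ahead of it and the grasp point (between the pads) is the TCP; z points along the fingers, y is the line along which they close (so a half turn about z gives the same grasp; the last joint's range is limited). The gripper opens to 94 mm and grips with 3 to 60 N. Pads are 16 mm wide; open, the fingers measure 119 mm over their backs; the gripper's body (75 mm by 177 mm) begins 78 mm behind the grasp point.
Start: joints at [-1.263, 0.3, 1.521, -0, 1.321, -0.067], TCP at [201.34, -511.812, 224.446] pointing down, gripper open.
Joint ranges: [-3.03, 3.03], [-0.79, 2.21], [0.23, 2.52], [-1.04, 4.18], [0, 3.07], [-2.55, 2.55]. Speed limits (rad/s): [2.22, 2.22, 2.57, 3.14, 3.14, 3.14].

INTERFACE

Orientations are given as [roll, pitch, yaw] about the fixed x, y, z axes, in that order (R = Rz(yaw) Ry(pitch) Rx(roll)).
In Python, from cell import monitor, imaging, job, find_in, trace gives the robot as it stands. The module is installed in compiled form; this text tells all that it offers.
- The arm moves only by the tool arm_command, never from a script. Its argument "steps" is a list of rows, each a list of 5 numbers: the opening, from 0 (shut) to 1 (fully open), then the shift along the tool's x, y, z in mm, then the turn about the tool's z in degrees. In form: [[gripper, dx, dy, dz, turn], ...]. A call has 1 to 20 rows; each row is the pose to reach, as a shift and turn from the pose commanded when the call began, along the tool's axes at that moment; what a row does not reach only later rows make up. A row lasts 1/8 s, in which the tool goes at most 62.5 mm and 10.7 degrees, less where a joint would pass 70% of its speed; a pose out of reach is approached as far as the arm can. A call with a gripper value outside its range is refused whole. The fingers move at their own pace and stop on an object; "force" is the grip in N (left out, the last holds). Time passes only in rows, so rows that repeat a pose let the fingers close. It gives the time, the measured TCP pose, the force, the opening and the grip force at its end, in the units of the state.
- monitor.read_state(): the state, without advancing time (a new reading comes with each control period).
- imaging.camera(name): name is "scene" or "top" or "wrist"; returns a dict with "img" (480x640x3 uint8, red, green, blue), "mtx" (3x3 intrinsics, pixels), "view" (4x4, takes a point from world to camera coordinates). Camera axes: x right, y down, z forward; pixel columns grow to the right and rows downward; lengths in mm; the calibration is good to about 2 mm. The wrist camera is an equidistant fisheye: a pixel r from the principal point sees the ray r / f radians off the axis. A picture is of the moment at which its call begins. There is no depth.
- job.sign_off(): hands the job in; it is judged then, once.
Trained networks look in a picture, given as the dict that the camera call returned (one of the last four; its "shot" number tells which), for a name from the list of things; names that differ only in an ending like _2 or _b are one class to them, and where a whole thing is asked for, a point or a joint stands for the part that bears it (a point fixed in the world has none). Each returns a list of dicts, best first, with "p" (0 to 1); they miss things now and then, are a little off and sometimes report something else, mostly with a low value. They report only what shows in the picture. A call takes as long as a camera call.
- find_in(picture, target): "rect" ([centre column, centre row, width, height] in pixels, round what is visible of it).
- trace(picture, target): "region" (480x640 bool, what is visible of it) and "rect" ([centre column, centre row, width, height] in pixels, round what is visible of it).
The state is a dict: "clock": time; "joints": joint angles; "qd": joint speeds; "effort": joint torques, N m; "eef_pos": TCP position; "eef_rot": TCP orientation; "wrist_force": force on the tool from outside, world axes, zero at the start; "moment": the same for the moment, N m; "finger_gap": finger opening in mm; "finger_force": force on a finger pad.
Only numpy, scipy, OpenCV 4.12 (cv2) and the standard library are available. Lean on these libraries where they do the work, as an engineer would, in place of code of your own. Each camera call takes 0.05 s, during which the arm holds its last target. There are 200 camera calls.

## Working session

There is one attempt and no reset: what is moved stays moved. The work goes in short steps, Python scripts to look and compute and a tool call to move; the robot and the scene stay as the last step left them, time stands still between calls to the robot, and variables do not carry over. Pictures are saved under pics/ and viewed, at most 10 in all, crops included, and the job is handed in when it is done.

Besides the shell and the picture viewer there is one more tool, called after ">>>" as name(argument=value, ...) on one line, values as JSON. arm_command: Moves the arm, as the interface text tells. Its arguments: {"type":"object","properties":{"steps":{"type":"array","items":{"type":"array","items":{"type":"number"}}},"force":{"type":"number"}},"required":["steps"]}

```bash
mkdir -p pics; python3 - <<'E'
from cell import *
import cv2,pickle
d={}
for n in ("top","scene"):
    c=imaging.camera(n); d[n]=c; cv2.imwrite(f"pics/{n}0.png",c["img"][:,:,::-1])
    print(n,c["mtx"].tolist(),c["view"].round(3).tolist())
    for t in ("holder_a","tag_a","bin_a","bin_c","bin_d","tag_a_hinge"):
        print(t,[([int(v) for v in r["rect"]],round(r["p"],2)) for r in find_in(c,t)])
pickle.dump(d,open("d.pkl","wb"))
print(monitor.read_state())
E
```

```text
top [[545.9781913064036, 0.0, 327.5253191023621], [0.0, 545.9781913064036, 239.36819211781253], [0.0, 0.0, 1.0]] [[-0.009, -1.0, -0.004, -5.595], [-0.99, 0.01, -0.143, 548.46], [0.143, 0.003, -0.99, 974.11], [0.0, 0.0, 0.0, 1.0]]
holder_a [([381, 252, 43, 36], 0.86), ([200, 239, 50, 38], 0.71), ([261, 230, 44, 51], 0.62), ([319, 247, 46, 39], 0.56)]
tag_a [([319, 253, 38, 31], 0.93), ([197, 243, 43, 31], 0.86), ([381, 254, 35, 31], 0.68), ([263, 221, 38, 33], 0.62)]
bin_a [([387, 163, 51, 56], 0.88), ([213, 146, 47, 51], 0.79), ([267, 151, 50, 52], 0.65), ([328, 156, 49, 54], 0.57)]
bin_c [([387, 163, 51, 56], 0.88), ([213, 146, 47, 51], 0.79), ([267, 151, 50, 52], 0.65), ([328, 156, 49, 54], 0.57)]
bin_d [([387, 163, 51, 56], 0.88), ([213, 146, 47, 51], 0.79), ([267, 151, 50, 52], 0.65), ([328, 156, 49, 54], 0.57)]
tag_a_hinge [([261, 228, 41, 45], 0.68)]
scene [[501.3789949051945, 0.0, 320.583911908692], [0.0, 501.3789949051945, 241.48218715198647], [0.0, 0.0, 1.0]] [[-0.841, 0.542, -0.003, 446.784], [0.442, 0.683, -0.581, -209.381], [-0.313, -0.49, -0.814, 1320.607], [0.0, 0.0, 0.
[... 654 characters left out ...]
 250, 44, 49], 0.58)]
{'clock': 0.7, 'joints': array([-1.26261643e+00,  2.99863677e-01,  1.52100907e+00, -1.39169281e-05,
        1.32069098e+00, -6.66051751e-02]), 'qd': array([-0.00174871, -0.00029153, -0.00074805,  0.00111475, -0.00084658,
        0.00034217]), 'effort': array([ 4.42559167e-04, -5.31579494e+01, -3.52875817e+01,  7.09590409e-02,
        2.13197077e-02, -4.46406943e-06]), 'eef_pos': array([ 201.32789316, -511.81498019,  224.4616721 ]), 'eef_rot': array([3.14156469e+00, 1.53791520e-05, 3.74788519e-01]), 'wrist_force': array([ 0.02930703,  0.28356312, -0.29161853]), 'moment': array([ 0.00310646, -0.02868484,  0.07511208]), 'finger_force': 0.0, 'finger_gap': 94.29495711842527}
```

```bash
python3 - <<'E'
import cv2
a=cv2.imread("pics/top0.png")[90:330,150:470]
cv2.imwrite("pics/top0c.png",cv2.resize(a,None,fx=2.5,fy=2.5,interpolation=2))
E
```

```text
(no output)
```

View pics/top0c.png

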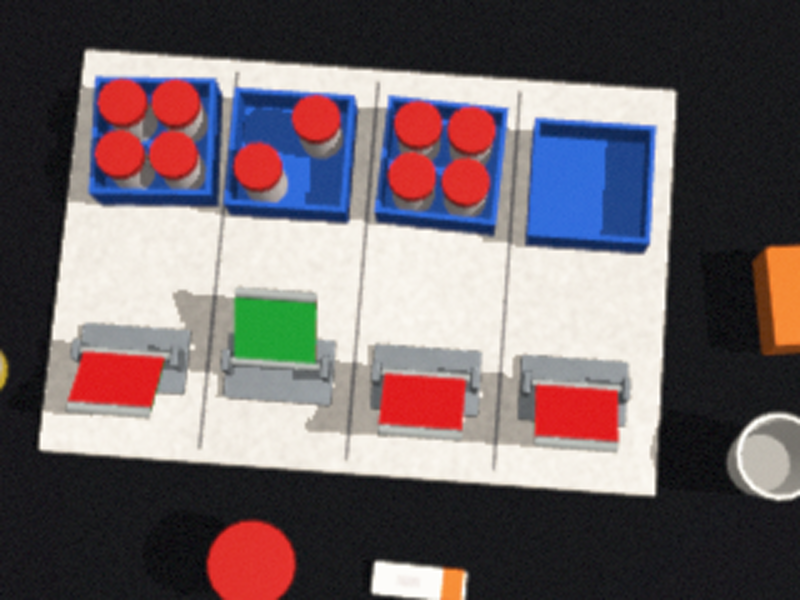

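View pics/scene0.png

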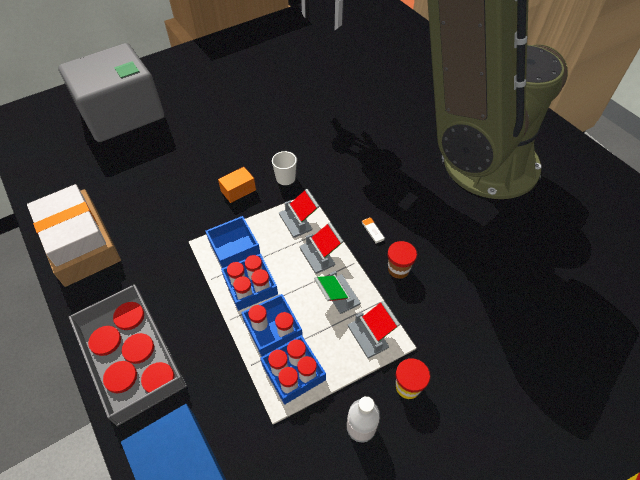

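The top crop shows the columns from left (+y) to right:

| Column | Bin | Tag | Verdict |
|---|---|---|---|
| 1 | full | red | wrong |
| 2 | two jars | green | wrong |
| 3 | full | red | wrong |
| 4 | empty | red | correct |

In the crop, the board corners are at about (85,50), (676,90), (656,495) and (40,450). Next I'll work out the board pose.

```bash
cat > h.py <<'E'
import numpy as np
def ground(c,uv,z):
    V=c["view"];R=V[:3,:3];o=-R.T@V[:3,3]
    d=R.T@np.linalg.solve(c["mtx"],[uv[0],uv[1],1.])
    return o+d*(z-o[2])/d[2]
def proj(c,P):
    p=c["view"][:3,:3]@P+c["view"][:3,3]; q=c["mtx"]@p; return q[:2]/q[2]
E
python3 - <<'E'
from h import *; import pickle,cv2
c=pickle.load(open("d.pkl","rb"))["top"]
L=np.array([[245,235],[245,-235],[-75,-235],[-75,235]],float)
W=np.array([ground(c,np.array(p)/2.5+[150,90],8)[:2] for p in [(85,50),(676,90),(656,495),(40,450)]])
A=L-L.mean(0);B=W-W.mean(0)
th=np.arctan2((A[:,0]*B[:,1]-A[:,1]*B[:,0]).sum(),(A*B).sum())
R=np.array([[np.cos(th),-np.sin(th)],[np.sin(th),np.cos(th)]]);t=W.mean(0)-R@L.mean(0)
print("th",th,"t",t,"res",(L@R.T+t-W).round(1).tolist())
yaw=.3748
T=np.array([[np.cos(yaw),np.sin(yaw)],[np.sin(yaw),-np.cos(yaw)]]) # columns tool x,y
for y,s,n in ((168,-1,1),(56,1,2),(-56,-1,3)):
  for x in (80*s,-25*s):
    w=R@[x,y]+t; print(n,x,w.round(1),"tool shift",(T.T@(w-[201.34,-511.8])).round(1))
    print("   bar px", proj(c,np.r_[R@[46*s,y]+t,70]).round(), ((proj(c,np.r_[R@[46*s,y]+t,70])-[150,90])*2.5).round())
print("turn deg",np.degrees(yaw-th))
s=pickle.load(open("d.pkl","rb"))["scene"]
for y,sg in ((168,-1),(56,1),(-56,-1)): print("scene bar",proj(s,np.r_[R@[46*sg,y]+t,70]).round())
E
```

```text
th -0.08124650588211875 t [552.23146213  57.52280443] res [[0.4, 0.1], [0.3, -0.6], [-0.1, -0.4], [-0.5, 0.9]]
1 -80 [486.1 231.5] tool shift [ 537.1 -587.4]
   bar px [194. 254.] [110. 410.]
1 25 [590.8 222.9] tool shift [ 631.4 -541.2]
   bar px [194. 254.] [110. 410.]
2 80 [636.5 106.8] tool shift [ 631.4 -416.4]
   bar px [261. 208.] [277. 295.]
2 -25 [531.9 115.4] tool shift [ 537.2 -462.6]
   bar px [261. 208.] [277. 295.]
3 -80 [468.    8.2] tool shift [ 438.5 -386.3]
   bar px [319. 263.] [422. 432.]
3 25 [ 5.726e+02 -3.000e-01] tool shift [ 532.7 -340.1]
   bar px [319. 263.] [422. 432.]
turn deg 26.129540048733478
scene bar [388. 311.]
scene bar [320. 286.]
scene bar [333. 230.]
```

>>> arm_command(steps=[[0, 44, -39, 0, 5], [0, 88, -77, 0, 11], [0, 132, -116, 0, 16], [0, 176, -155, 0, 21], [0, 220, -193, 0, 26.1], [0, 264, -232, 0, 26.1], [0, 308, -270, 0, 26.1], [0, 352, -309, 0, 26.1], [0, 396, -348, 0, 26.1], [0, 425, -375, 0, 26.1], [0, 438, -386, 0, 26.1], [0, 438, -386, 0, 26.1], [0, 438, -386, 0, 26.1], [0, 438, -386, 0, 26.1], [0, 438, -386, 0, 26.1], [0, 438, -386, 0, 26.1]])

```text
clock: 2.7
eef_pos: [467.6, 7.4, 224.5]
eef_rot: [3.142, -0.0, -0.081]
wrist_force: [0.3, 0.2, -0.4]
finger_gap: 0.4
finger_force: 0.0
```

>>> arm_command(steps=[[0, 0, 0, 50, 0], [0, 0, 0, 100, 0], [0, 0, 0, 135, 0], [0, 0, 0, 147, 0], [0, 10, 0, 147, 0], [0, 18, 0, 147, 0], [0, 26, 0, 147, 0], [0, 34, 0, 147, 0], [0, 42, 0, 147, 0], [0, 50, 0, 147, 0], [0, 58, 0, 147, 0], [0, 66, 0, 147, 0], [0, 74, 0, 147, 0], [0, 82, 0, 147, 0], [0, 88, 0, 147, 0], [0, 88, 0, 147, 0], [0, 70, 0, 147, 0], [0, 60, 0, 120, 0], [0, 50, 0, 60, 0], [0, 50, 0, 60, 0]])

```text
clock: 5.2
eef_pos: [518.6, 3.7, 168.6]
eef_rot: [-3.141, -0.007, -0.081]
wrist_force: [-0.6, -0.5, -0.4]
finger_gap: 0.4
finger_force: 0.0
```

```bash
python3 - <<'E'
from cell import *
import cv2
c=imaging.camera("scene"); a=c["img"][130:430,180:480,::-1]
cv2.imwrite("pics/s1.png",cv2.resize(a,None,fx=2,fy=2,interpolation=2))
E
```

```text
(no output)
```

View pics/s1.png

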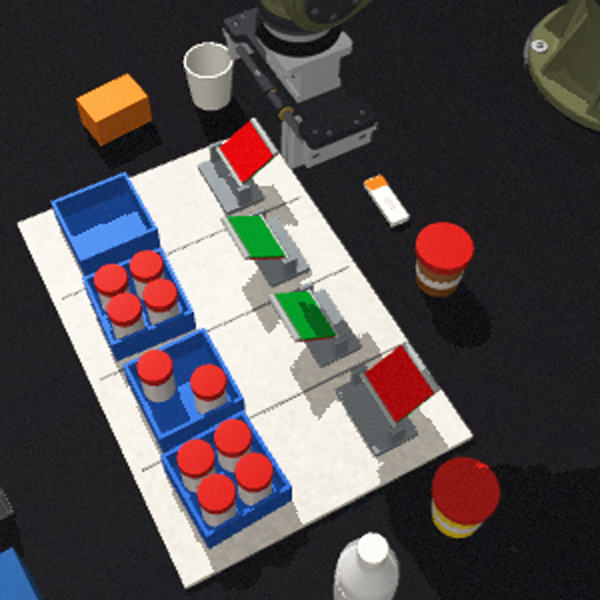

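Tag 3 is now green up, at about (257,237) in the crop. Column 1 is next.

>>> arm_command(steps=[[0, 0, 0, -50, 0], [0, -50, -30, -55, 0], [0, -50, -80, -55, 0], [0, -50, -130, -55, 0], [0, -50, -180, -55, 0], [0, -50, -215, -55, 0], [0, -50, -224, -55, 0], [0, -50, -224, -55, 0], [0, -50, -224, -10, 0], [0, -50, -224, 40, 0], [0, -50, -224, 75, 0], [0, -50, -224, 87, 0], [0, -50, -224, 87, 0]])

```text
clock: 6.88
eef_pos: [485.9, 230.4, 77.7]
eef_rot: [3.141, 0.0, -0.082]
wrist_force: [0.4, 0.6, 0.8]
finger_gap: 0.9
finger_force: 0.0
```

>>> arm_command(steps=[[0, 10, 0, 0, 0], [0, 18, 0, 0, 0], [0, 26, 0, 0, 0], [0, 34, 0, 0, 0], [0, 42, 0, 0, 0], [0, 50, 0, 0, 0], [0, 58, 0, 0, 0], [0, 66, 0, 0, 0], [0, 74, 0, 0, 0], [0, 82, 0, 0, 0], [0, 88, 0, 0, 0], [0, 88, 0, 0, 0], [0, 70, 0, 0, 0], [0, 60, 0, -40, 0], [0, 50, 0, -100, 0], [0, 50, 0, -145, 0], [0, 50, 0, -145, 0]])

```text
clock: 9.0
eef_pos: [536.4, 227.4, 226.3]
eef_rot: [-3.139, -0.006, -0.08]
wrist_force: [0.3, 0.3, -0.6]
finger_gap: 0.3
finger_force: 0.0
```

>>> arm_command(steps=[[0, 35, 35, 0, 0], [0, 70, 72, 0, 0], [0, 100, 102, 0, 0], [0, 110, 112, 0, 0], [0, 110, 112, 0, 0], [0, 110, 112, 0, 0]])

```text
clock: 9.75
eef_pos: [635.4, 107.7, 222.2]
eef_rot: [-3.141, 0.001, -0.08]
wrist_force: [-0.1, 0.1, -0.0]
finger_gap: 0.3
finger_force: 0.0
```

```bash
python3 - <<'E'
from cell import *
import cv2
c=imaging.camera("scene"); a=c["img"][130:430,180:480,::-1]
cv2.imwrite("pics/s2.png",cv2.resize(a,None,fx=2,fy=2,interpolation=2))
s=monitor.read_state(); print(s["eef_pos"],s["eef_rot"])
E
```

```text
[635.50287111 107.71666962 222.48510578] [-3.14142760e+00  1.34388130e-04 -7.93144529e-02]
```

View pics/s2.png

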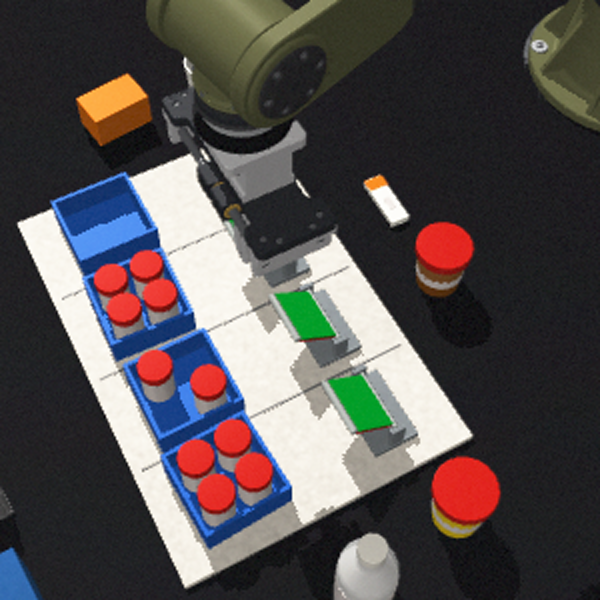

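Tag 1 now shows green, at about (360,402) in the crop. Next is column 2, pushed back toward the robot.

>>> arm_command(steps=[[0, 0, 0, 50, 0], [0, 0, 0, 100, 0], [0, 0, 0, 133, 0], [0, 0, 0, 145, 0], [0, 0, 0, 145, 0], [0, -10, 0, 145, 0], [0, -18, 0, 145, 0], [0, -26, 0, 145, 0], [0, -34, 0, 145, 0], [0, -42, 0, 145, 0], [0, -50, 0, 145, 0], [0, -58, 0, 145, 0], [0, -66, 0, 145, 0], [0, -74, 0, 145, 0], [0, -82, 0, 145, 0], [0, -88, 0, 145, 0], [0, -88, 0, 145, 0], [0, -70, 0, 145, 0], [0, -60, 0, 105, 0], [0, -50, 0, 45, 0]])

```text
clock: 12.3
eef_pos: [586.0, 110.3, 177.2]
eef_rot: [3.141, 0.003, -0.081]
wrist_force: [0.3, 0.4, 0.4]
finger_gap: 0.7
finger_force: 0.0
```

>>> arm_command(steps=[[0, 0, 0, -50, 0], [0, 0, 50, -60, 0], [0, -30, 100, -60, 0], [0, -70, 150, -60, 0], [0, -110, 200, -60, 0], [0, -130, 250, -60, 0], [0, -130, 300, -60, 0], [0, -130, 300, -60, 0], [0, -130, 300, -60, 0], [0, -130, 300, -60, 0]])

```text
clock: 13.55
eef_pos: [432.8, -177.1, 237.4]
eef_rot: [-3.141, 0.0, -0.079]
wrist_force: [-0.8, -0.2, -0.9]
finger_gap: 0.4
finger_force: 0.0
```

```bash
python3 - <<'E'
from cell import *
import cv2
c=imaging.camera("scene"); a=c["img"][130:430,180:480,::-1]
cv2.imwrite("pics/s3.png",cv2.resize(a,None,fx=2,fy=2,interpolation=2))
c=imaging.camera("top"); cv2.imwrite("pics/t3.png",c["img"][:,:,::-1])
E
```

```text
(no output)
```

View pics/s3.png

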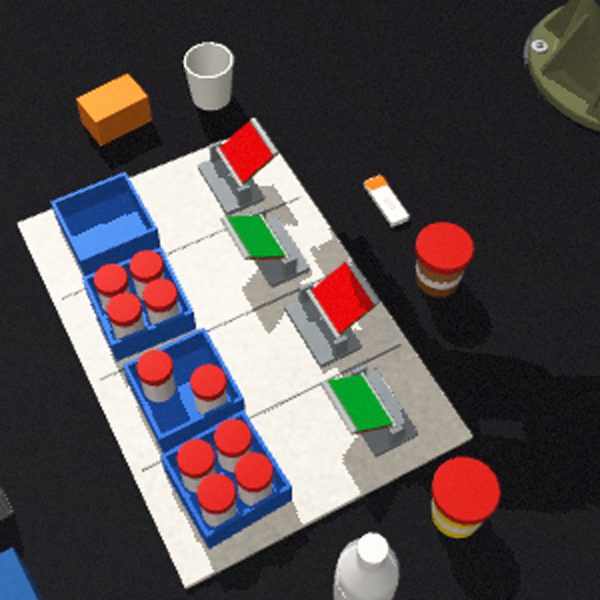

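View pics/t3.png

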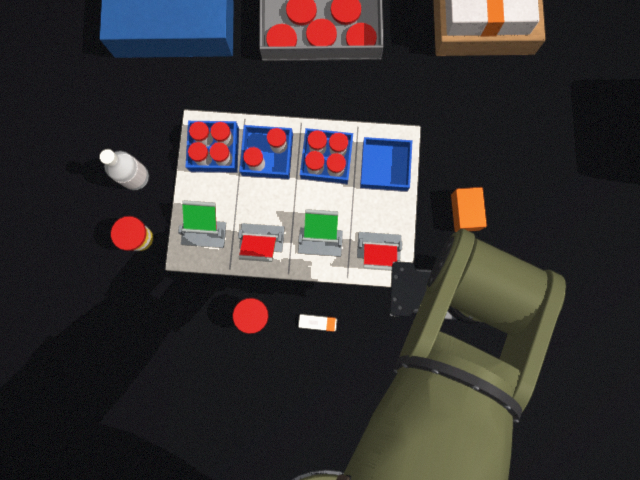

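The top view shows green, red, green, red for bins that are full, two jars, full and empty. All the tags lean fully over, nothing else has moved, and the arm is clear.

```bash
python3 -c "
from cell import job
print(job.sign_off())"
```

```text
the job is handed in; nothing more can be done
None
```

I tipped the three wrong tags and handed the job in: both full bins now show green, the two-jar and empty bins show red, and the last pictures showed nothing else moved.

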